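# Steady the rocking rubbing slab

## Robot

A 6-joint arm with a two-finger parallel gripper is mounted at the origin on the work surface. World frame = base frame: x ahead of the robot, y to its left, z up, the work surface at z = 0. Lengths are in m, angles in rad, forces in N, time in s.
With the tool pointing down it reaches from about 0.35 to 0.975 m from the base axis. Payload 4.9 kg.
Tool frame: the origin (TCP) lies at the very end of the fingers, on their centre line; the grasp point (between the pads) lies 19 mm behind it (grasp_offset is the y of the grasp point in the tool frame, in m); y points along the fingers, z is the direction in which the jaws open and shut, and the axes are right-handed (so a half turn about y gives the same grasp; the last joint's range is limited). The gripper opens to 85 mm and grips with 20 to 120 N. Pads are 22 mm wide; open, the fingers measure 114 mm over their backs; the gripper's body (76 mm by 85 mm) begins 54 mm behind the grasp point. The pads swing forward as they close: fully open they stand 13 mm farther back than shut.
Start: joints at [1.017, 0.053, 1.613, -0, 1.476, -0.119], TCP at [0.263, 0.567, 0.231] pointing down, gripper open.
Joint ranges: [-3.01, 3.01], [-1.01, 2.22], [0.06, 2.58], [-1.02, 4.17], [0.09, 2.62], [-3.14, 3.14]. Speed limits (rad/s): [2.57, 2.57, 3.14, 3.14, 3.14, 3.14].

## Interface

Orientations are given as a rotation vector (axis times angle).
In Python, from cell import sense, camera, calibration, finish_job, grasp_offset gives the robot as it stands.
- The arm moves only by the tool carry_out, never from a script. Its argument "targets" is a list of rows, each a list of 3 entries, a list of its own where there are three numbers: the shift along the world's x, y, z in m, then the turn about the world's z in degrees, then the opening, from -1 (shut) to 1 (fully open). In form: [[[dx, dy, dz], roll, gripper], ...]. A call has 1 to 12 rows; each row is the pose to reach, as a shift and turn from the pose commanded when the call began; what a row does not reach only later rows make up. A row lasts 1/10 s, in which the tool goes at most 50 mm and 8.59 degrees, less where a joint would pass 70% of its speed; a pose out of reach is approached as far as the arm can. A call with a gripper value outside its range is refused whole. The fingers move at their own pace and stop on an object; the grip force is fixed at half the most. Time passes only in rows, so rows that repeat a pose let the fingers close. It gives the time, the measured TCP pose, the force and the opening at its end, in the units of the state.
- sense(): the state, without advancing time (a new reading comes with each control period).
- camera(name): name is "scene" or "top" or "wrist"; returns the picture (384x512x3 uint8, red, green, blue); there is no depth.
- calibration(name): a dict with "camera_matrix" (3x3 intrinsics, pixels), "origin" and "orientation" of the camera in the world. Camera axes: x right, y down, z forward; pixel columns grow to the right and rows downward; lengths in m; the calibration is good to about 2 mm. A picture is of the moment at which its call begins: read the wrist's pose just before it. calibration takes no time and is no camera call; for the wrist camera it gives the pose at the moment of the call.
- finish_job(): hands the job in, once; it reports no verdict.
The state is a dict: "time": time; "joint_positions": joint angles; "dq": joint speeds; "tau": joint torques, N m; "tool_pos": TCP position; "tcp_rot": TCP orientation; "wrist_force": force on the tool from outside, world axes, zero at the start; "torque": the same for the moment, N m; "grip_width": finger opening in m.
Only numpy, scipy, OpenCV 4.12 (cv2) and the standard library are available. Lean on these libraries where they do the work, as an engineer would, in place of code of your own. Each camera call takes 0.05 s, during which the arm holds its last target. There are 200 camera calls.

## Task

The slate rubbing slab on the bench rocks at one of its four corners. Without gripping or lifting anything, press down on the corners with your fingertips to find the one that gives, then press the steel shim cap beside that corner down flat onto the slab, so that the slab lies steady. Leave the other three caps standing, the slab in its place, and the things around it alone.

Things in the scene. Friction and masses are not known exactly. Their poses are not given: they have to be found in the camera images.
- board: Fixed wooden board under the slab, 230 x 270 x 15 mm, lying on the bench; origin at the centre of its underside, x along its 230 mm side, y along its 270 mm side. It moves and turns with the whole set-up from run to run.
- slab_mid (a point): Centre of the top face of the grey slate slab, 53 mm above the bench. The slab is 200 (x) x 240 (y) x 20 mm, 2.6 kg, loose on four hidden iron feet of 18 mm on the board, and its axes lie along the board's. Three feet are firm; one, at a corner not known beforehand, is sprung (see joint rock).
- corner1 (a point): Place to press on the slab's top face at its +x +y corner (slab axes), 18 mm in from both edges and 49 mm from the middle of the shim cap of that corner; bare flat slate.
- corner2 (a point): Place to press on the slab's top face at its +x -y corner (slab axes), 18 mm in from both edges and 49 mm from the middle of the shim cap of that corner; bare flat slate.
- corner3 (a point): Place to press on the slab's top face at its -x -y corner (slab axes), 18 mm in from both edges and 49 mm from the middle of the shim cap of that corner; bare flat slate.
- corner4 (a point): Place to press on the slab's top face at its -x +y corner (slab axes), 18 mm in from both edges and 49 mm from the middle of the shim cap of that corner; bare flat slate.
- shim1 (a point): Top middle of the standing shim cap nearest corner1, 50 mm (+x) and 65 mm (+y) from the slab's centre, 69.5 mm above the bench; the point stays when the cap moves. Steel mushroom head, 34 mm across, 6 mm thick, on a stem through the slab, top 16.5 mm above it. Slides straight down 10 mm under 6 to 10 N to lie flat on the slab (top 6.5 mm above it) and stays there.
- shim2 (a point): Top middle of the standing shim cap nearest corner2, 50 mm (+x) and 65 mm (-y) from the slab's centre, 69.5 mm above the bench; the point stays when the cap moves. Steel mushroom head, 34 mm across, 6 mm thick, on a stem through the slab, top 16.5 mm above it. Slides straight down 10 mm under 6 to 10 N to lie flat on the slab (top 6.5 mm above it) and stays there.
- shim3 (a point): Top middle of the standing shim cap nearest corner3, 50 mm (-x) and 65 mm (-y) from the slab's centre, 69.5 mm above the bench; the point stays when the cap moves. Steel mushroom head, 34 mm across, 6 mm thick, on a stem through the slab, top 16.5 mm above it. Slides straight down 10 mm under 6 to 10 N to lie flat on the slab (top 6.5 mm above it) and stays there.
- shim4 (a point): Top middle of the standing shim cap nearest corner4, 50 mm (-x) and 65 mm (+y) from the slab's centre, 69.5 mm above the bench; the point stays when the cap moves. Steel mushroom head, 34 mm across, 6 mm thick, on a stem through the slab, top 16.5 mm above it. Slides straight down 10 mm under 6 to 10 N to lie flat on the slab (top 6.5 mm above it) and stays there.
- cap1 (a joint): How far one of the four shim caps has been pressed down, m: 0 standing, 0.010 flat. These numbers do not follow the places shim1 to shim4. This is one of the caps beside the firm corners.
- cap2 (a joint): How far one of the four shim caps has been pressed down, m: 0 standing, 0.010 flat. These numbers do not follow the places shim1 to shim4. This is one of the caps beside the firm corners.
- cap3 (a joint): How far one of the four shim caps has been pressed down, m: 0 standing, 0.010 flat. These numbers do not follow the places shim1 to shim4. This is the cap beside the corner that rocks, wherever that is.
- cap4 (a joint): How far one of the four shim caps has been pressed down, m: 0 standing, 0.010 flat. These numbers do not follow the places shim1 to shim4. This is one of the caps beside the firm corners.
- rock (a joint): Travel of the sprung foot, m: 0 at rest, 0.0045 at its stop; it does not tell which corner. Pressing that slab corner, about 4 N starts it down, 7 N takes it to the stop (7 mm lower at the corner point); let go, it springs back. A firm corner gives under 1 mm. The opposite corner rises meanwhile. Once the cap beside it is flat, the corner is held up and hardly gives.
- elephant: Pink soapstone elephant blank, about 110 x 65 x 80 mm, 0.45 kg, standing on the bench to the +y side of the slab; origin under its middle. To be left alone.
- sandblock: Grey slate sanding block 55 x 85 x 28 mm lying on the bench to the +y side of the slab; origin under its middle. To be left alone.
- rasp: Steel rasp with an ash handle, 275 mm long and 26 mm thick, lying on the bench along the slab's -y side; origin under it, 135 mm from the handle's end. To be left alone.
- tin: Closed green enamel tin, 66 mm across and 54 mm high, on the bench to the -y side of the slab; origin under its middle. To be left alone.

How it is judged:
On the way, in this order (a step that is already met when the one before it is completed fails the run):
1. the rocking corner is found: fingertips on the slab press it down while all four caps still stand (value of joint rock above 0.003 m and contact force between the fingers and anything else above 1 N and value of joint each of cap1, cap2, cap3, cap4 below 0.002 m), for 0.05 s.
2. the cap beside that corner is pressed flat, the other three still standing (value of joint cap3 above 0.0082 m and value of joint each of cap1, cap2, cap4 below 0.002 m), for 0.1 s.
At the end, for the whole second after the job is handed in: The cap beside the rocking corner is down by more than 8.2 of its 10 mm, the other three by less than 2 mm, and the slab lies level (within 0.025 rad, loose foot less than 1.5 mm down) within 10 mm of where it was (all of step 2 and value of joint rock below 0.0015 m and angle between slab_mid's own z axis and vertical below 0.025 rad and distance of slab_mid from where it was at the start of the episode below 0.01 m); the robot touches nothing.
It fails at once if the cap of a firm corner is pressed down (value of joint any of cap1, cap2, cap4 above 0.004 m).
It fails at once if the slab is lifted, tipped up or pushed off its place (distance of slab_mid from where it was at the start of the episode above 0.015 m or angle between slab_mid's own z axis and vertical above 0.15 rad).
It fails at once if a bystander is shifted by more than 20 mm (distance of any of elephant, sandblock, rasp, tin from where it was at the start of the episode above 0.02 m).
It also fails if it takes over 51 s, if anything falls off the work surface, if the arm or the gripper's body presses on something with over 40 N, if the wrist force passes 120 N, or if a joint passes its speed limit or range.

## Working session

There is one attempt and no reset: what is moved stays moved. The work goes in short steps, Python scripts to look and compute and a tool call to move; the robot and the scene stay as the last step left them, time stands still between calls to the robot, and variables do not carry over. Pictures are saved under pics/ and viewed, about 8 in all and at most 12, crops included, and the job is handed in when it is done.

Besides the shell and the picture viewer there is one more tool, called as name(argument=value, ...) on one line, values as JSON. carry_out: Moves the arm, as the interface text tells. Its arguments: {"type":"object","properties":{"targets":{"type":"array"}},"required":["targets"]}

```bash
mkdir -p pics
python3 - <<'E'
from cell import *
import cv2,numpy as np
print(sense()); print(grasp_offset)
for n in("top","scene"):
    im=camera(n); cv2.imwrite(f"pics/{n}0.png",im[...,::-1]); c=calibration(n); print(n,c)
E
```

```text
{'time': 0.0, 'joint_positions': array([ 1.01701721e+00,  5.33258346e-02,  1.61431907e+00, -3.03706985e-05,
        1.47598349e+00, -1.18993466e-01]), 'dq': array([-0.00018932, -0.0001214 , -0.00079467, -0.00081953, -0.0009815 ,
       -0.00063801]), 'tau': array([ 3.79795247e-04, -3.93698502e+01, -3.70170987e+01, -6.75702267e-05,
        7.32857472e-03, -1.63911091e-05]), 'tool_pos': array([0.26292995, 0.56630885, 0.23006727]), 'tcp_rot': array([-1.54570462,  0.34158963, -0.34057212]), 'wrist_force': array([0.16768597, 0.25898479, 0.22042807]), 'torque': array([-0.0501908 , -0.02607721, -0.02669415]), 'grip_width': 0.08525407160792187}
-0.0187
top {'camera_matrix': array([[434.04013629,   0.        , 260.05823125],
       [  0.        , 434.04013629, 191.34035543],
       [  0.        ,   0.        ,   1.        ]]), 'origin': array([0.30799255, 0.04799722, 1.22756969]), 'orientation': array([-2.05832634,  2.15843406, -0.24154849])}
scene {'camera_matrix': array([[402.08528992,   0.        , 253.79894604],
       [  0.        , 402.08528992, 189.20342107],
       [  0.        ,   0.        ,   1.        ]]), 'origin': array([0.85829131, 0.60080801, 0.65333302]), 'orientation': array([-0.66585163, -2.6210053 ,  1.16781402])}
```

View pics/top0.png

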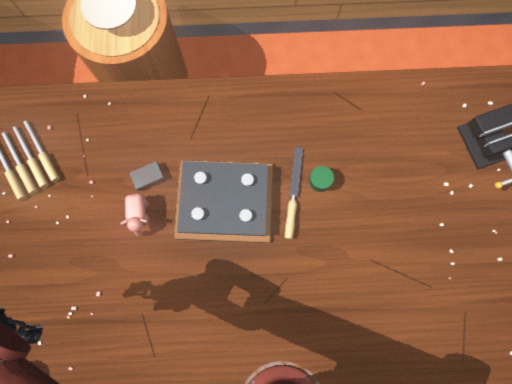

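The picture shows the slab centred near (225,197), with caps at about (201,177), (248,180), (198,214) and (246,215). The elephant and sanding block are to the left (the +y side), and the rasp and tin to the right.

```bash
cat > h.py <<'E'
from cell import *
import cv2,numpy as np
def ray(n,uv,z,c=None):
    c=c or calibration(n); R=cv2.Rodrigues(np.array(c["orientation"]))[0]
    d=R@np.linalg.inv(c["camera_matrix"])@np.array([uv[0],uv[1],1.]); o=c["origin"]
    return o+d*(z-o[2])/d[2]
E
python3 - <<'E'
from h import *
im=cv2.imread("pics/top0.png"); hsv=cv2.cvtColor(im,cv2.COLOR_BGR2HSV)
roi=np.zeros(im.shape[:2],np.uint8); roi[155:245,172:278]=255
m=((hsv[...,2]>150)&(hsv[...,1]<50)&(roi>0)).astype(np.uint8)
n,l,s,c=cv2.connectedComponentsWithStats(m)
P=[]
for i in range(1,n):
    if s[i,4]>40: p=ray("top",c[i],.0675);P.append(p);print(c[i],s[i,4],p)
print("mean caps",np.mean(P,0))
d=((hsv[...,1]<75)&(roi>0)).astype(np.uint8)
d=cv2.morphologyEx(d,cv2.MORPH_OPEN,np.ones((5,5)))
ct=max(cv2.findContours(d,0,2)[0],key=cv2.contourArea)
r=cv2.minAreaRect(ct);print(r)
for q in cv2.boxPoints(r):print(q,ray("top",q,.053))
print("slab centre",ray("top",r[0],.053))
R=cv2.Rodrigues(sense()["tcp_rot"])[0];print(R)
E
```

```text
[199.5 177. ] 136 [0.61514185 0.19683771 0.0675    ]
[246.69924812 178.91729323] 133 [0.60357591 0.06705184 0.0675    ]
[197. 213.] 141 [0.51482376 0.20534745 0.0675    ]
[245.02877698 214.84892086] 139 [0.50361393 0.0756863  0.0675    ]
mean caps [0.55928887 0.13623083 0.0675    ]
((222.42762756347656, 197.88186645507812), (88.62679290771484, 71.44717407226562), 2.2025980949401855)
[176.774   231.87595] [0.46805922 0.26297179 0.053     ]
[179.51994 160.48157] [0.66965484 0.25403769 0.053     ]
[268.08124 163.88779] [0.64800525 0.00542633 0.053     ]
[265.33533 235.28217] [0.44740427 0.0232936  0.053     ]
slab centre [0.55643257 0.13648854 0.053     ]
[[ 9.06963595e-01 -9.74526176e-04  4.21207891e-01]
 [-4.21208958e-01 -1.56439007e-03  9.06962274e-01]
 [-2.24925037e-04 -9.99998301e-01 -1.82932399e-03]]
```

carry_out(targets=[[[0.222,-0.321,0],20,-1],[[0.222,-0.321,0],20,-1],[[0.222,-0.321,0],20,-1],[[0.222,-0.321,0],20,-1],[[0.222,-0.321,0],20,-1],[[0.222,-0.321,0],20,-1],[[0.222,-0.321,0],20,-1],[[0.222,-0.321,0],20,-1],[[0.222,-0.321,-0.05],20,-1],[[0.222,-0.321,-0.1],20,-1],[[0.222,-0.321,-0.11],20,-1],[[0.222,-0.321,-0.11],20,-1]])

```text
time: 1.3
tool_pos: [0.4834, 0.2453, 0.1189]
tcp_rot: [-1.572, 0.071, -0.063]
wrist_force: [-0.4, -0.6, -0.0]
grip_width: -0.0003
```

Run:
```python
from h import *
s=sense();print(s["time"],s["tool_pos"],s["wrist_force"],s["grip_width"])
c=calibration("wrist");im=camera("wrist");im2=camera("scene")
cv2.imwrite("pics/w1.png",np.hstack([im,im2])[...,::-1][:, :, :]); cv2.imwrite("pics/w1.png",cv2.resize(cv2.imread("pics/w1.png"),(800,300)))
```

```text
1.3 [0.48339912 0.24525789 0.11887489] [-0.4178871  -0.62715081 -0.04711965] -0.0002938319030347476
```

View pics/w1.png

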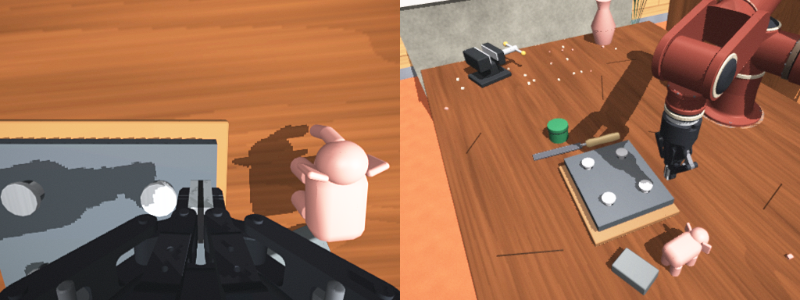

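The left half of the picture (wrist camera) shows the shut fingertips at about (200,200), over bare slate near corner4, clear of the cap at (158,198). The right half (scene camera) shows the set-up undisturbed. Now I'll press.

carry_out(targets=[[[0.001,0,-0.03],0,-1],[[0.001,0,-0.055],0,-1],[[0.001,0,-0.062],0,-1],[[0.001,0,-0.064],0,-1],[[0.001,0,-0.066],0,-1],[[0.001,0,-0.067],0,-1],[[0.001,0,-0.068],0,-1],[[0.001,0,-0.068],0,-1]])

```text
time: 2.2
tool_pos: [0.4866, 0.246, 0.0539]
tcp_rot: [-1.569, 0.067, -0.068]
wrist_force: [-0.2, 0.3, 0.2]
grip_width: 0.0004
```

carry_out(targets=[[[0,0,-0.001],0,-1],[[0,0,-0.002],0,-1],[[0,0,-0.002],0,-1]])

```text
time: 2.5
tool_pos: [0.4867, 0.246, 0.053]
tcp_rot: [-1.57, 0.067, -0.067]
wrist_force: [-3.6, -1.0, 8.2]
grip_width: -0.0003
```

carry_out(targets=[[[0,0,-0.001],0,-1],[[0,0,-0.002],0,-1],[[0,0,-0.002],0,-1]])

```text
time: 2.8
tool_pos: [0.4867, 0.246, 0.0529]
tcp_rot: [-1.57, 0.068, -0.066]
wrist_force: [-10.5, -3.4, 19.5]
grip_width: -0.0003
```

Corner4 is firm: 19.5 N with almost no give. Next, corner3.

carry_out(targets=[[[0,0,0.03],0,-1],[[0,0,0.06],0,-1],[[-0.018,-0.204,0.06],0,-1],[[-0.018,-0.204,0.06],0,-1],[[-0.018,-0.204,0.06],0,-1],[[-0.018,-0.204,0.06],0,-1],[[-0.018,-0.204,0.06],0,-1],[[-0.018,-0.204,0.02],0,-1],[[-0.018,-0.204,0.006],0,-1],[[-0.018,-0.204,0.004],0,-1],[[-0.018,-0.204,0.002],0,-1],[[-0.018,-0.204,0.002],0,-1]])

```text
time: 4.0
tool_pos: [0.4679, 0.0422, 0.053]
tcp_rot: [-1.571, 0.069, -0.063]
wrist_force: [-8.4, -1.4, 14.1]
grip_width: 0.0002
```

carry_out(targets=[[[0,0,-0.001],0,-1],[[0,0,-0.002],0,-1],[[0,0,-0.002],0,-1]])

```text
time: 4.3
tool_pos: [0.4679, 0.0422, 0.0529]
tcp_rot: [-1.572, 0.069, -0.062]
wrist_force: [-15.5, -2.3, 26.4]
grip_width: 0.0003
```

Corner3 is firm. Next, corner2.

carry_out(targets=[[[0,0,0.03],0,-1],[[0,0,0.06],0,-1],[[0.163,-0.014,0.06],0,-1],[[0.163,-0.014,0.06],0,-1],[[0.163,-0.014,0.06],0,-1],[[0.163,-0.014,0.06],0,-1],[[0.163,-0.014,0.06],0,-1],[[0.163,-0.014,0.02],0,-1],[[0.163,-0.014,0.006],0,-1],[[0.163,-0.014,0.004],0,-1],[[0.163,-0.014,0.002],0,-1],[[0.163,-0.014,0.002],0,-1]])

```text
time: 5.5
tool_pos: [0.6296, 0.0288, 0.053]
tcp_rot: [-1.569, 0.069, -0.064]
wrist_force: [-6.2, 1.1, 10.4]
grip_width: 0.0001
```

carry_out(targets=[[[0,0,-0.001],0,-1],[[0,0,-0.002],0,-1],[[0,0,-0.002],0,-1]])

```text
time: 5.8
tool_pos: [0.6296, 0.0288, 0.053]
tcp_rot: [-1.57, 0.07, -0.063]
wrist_force: [-11.6, -0.1, 19.5]
grip_width: -0.0001
```

Corner2 is firm, so corner1 should be the one that rocks. I'll go there, delta (+0.018, +0.203).

carry_out(targets=[[[0,0,0.03],0,-1],[[0,0,0.06],0,-1],[[0.018,0.203,0.06],0,-1],[[0.018,0.203,0.06],0,-1],[[0.018,0.203,0.06],0,-1],[[0.018,0.203,0.06],0,-1],[[0.018,0.203,0.06],0,-1],[[0.018,0.203,0.02],0,-1],[[0.018,0.203,0.006],0,-1],[[0.018,0.203,0.004],0,-1],[[0.018,0.203,0.002],0,-1],[[0.018,0.203,0.002],0,-1]])

```text
time: 7.0
tool_pos: [0.6482, 0.2303, 0.0526]
tcp_rot: [-1.57, 0.07, -0.065]
wrist_force: [-3.6, 0.1, 6.0]
grip_width: 0.0005
```

carry_out(targets=[[[0,0,-0.002],0,-1],[[0,0,-0.004],0,-1],[[0,0,-0.004],0,-1]])

```text
time: 7.3
tool_pos: [0.649, 0.2305, 0.0499]
tcp_rot: [-1.569, 0.069, -0.067]
wrist_force: [-4.6, -0.2, 8.8]
grip_width: 0.0002
```

It gives. I'll press on to the stop (needs about 7 mm at the corner).

carry_out(targets=[[[0,0,-0.002],0,-1],[[0,0,-0.004],0,-1],[[0,0,-0.004],0,-1],[[0,0,-0.004],0,-1]])

```text
time: 7.7
tool_pos: [0.6495, 0.2307, 0.0469]
tcp_rot: [-1.569, 0.068, -0.068]
wrist_force: [-4.1, 0.3, 9.9]
grip_width: 0.0002
```

carry_out(targets=[[[0,0,-0.002],0,-1],[[0,0,-0.003],0,-1],[[0,0,-0.003],0,-1],[[0,0,-0.003],0,-1]])

```text
time: 8.1
tool_pos: [0.6498, 0.2308, 0.0463]
tcp_rot: [-1.569, 0.068, -0.068]
wrist_force: [-10.9, -0.1, 20.1]
grip_width: -0.0001
```

Stop reached at 20 N, 6.6 mm down. Now over to the shim1 cap.

carry_out(targets=[[[0,0,0.03],0,-1],[[0,0,0.07],0,-1],[[-0.035,-0.034,0.07],0,-1],[[-0.035,-0.034,0.07],0,-1],[[-0.035,-0.034,0.05],0,-1],[[-0.035,-0.034,0.05],0,-1]])

```text
time: 8.7
tool_pos: [0.6119, 0.1955, 0.088]
tcp_rot: [-1.571, 0.072, -0.064]
wrist_force: [0.3, 0.6, -0.9]
grip_width: -0.0002
```

Run:
```python
from h import *
s=sense();print(s["time"],s["tool_pos"],s["wrist_force"])
im=camera("wrist");im2=camera("scene")[100:340,120:440]
cv2.imwrite("pics/w2.png",np.hstack([cv2.resize(im,(400,300)),cv2.resize(im2,(400,300))])[...,::-1])
```

```text
8.7 [0.61185685 0.19546668 0.08801127] [ 0.34425207  0.5746629  -0.8557315 ]
```

View pics/w2.png

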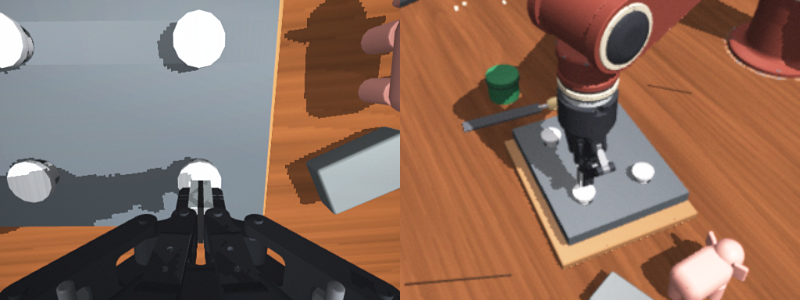

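Left: the fingertips at (200,190) are over the cap at (199,178). Right: they are over the +x+y cap at (583,195), and the other three caps are standing. Now I'll press it down.

carry_out(targets=[[[0.001,0.001,-0.012],0,-1],[[0.001,0.001,-0.018],0,-1],[[0.001,0.001,-0.021],0,-1],[[0.001,0.001,-0.024],0,-1],[[0.001,0.001,-0.027],0,-1],[[0.001,0.001,-0.029],0,-1],[[0.001,0.001,-0.031],0,-1],[[0.001,0.001,-0.031],0,-1]])

```text
time: 9.6
tool_pos: [0.615, 0.1979, 0.0603]
tcp_rot: [-1.57, 0.068, -0.066]
wrist_force: [-3.8, -1.5, 7.0]
grip_width: 0.0001
```

carry_out(targets=[[[0,0,-0.002],0,-1],[[0,0,-0.004],0,-1],[[0,0,-0.005],0,-1],[[0,0,-0.005],0,-1]])

```text
time: 10.0
tool_pos: [0.6154, 0.198, 0.0594]
tcp_rot: [-1.571, 0.069, -0.065]
wrist_force: [-13.2, -2.6, 24.2]
grip_width: -0.0003
```

The cap hit a hard stop at 59.4 mm (flat is 59.5 mm). I'll check corner1 again.

carry_out(targets=[[[0,0,0.03],0,-1],[[0,0,0.05],0,-1],[[0.034,0.033,0.05],0,-1],[[0.034,0.033,0.05],0,-1],[[0.034,0.033,0.02],0,-1],[[0.034,0.033,0.004],0,-1],[[0.034,0.033,0.001],0,-1],[[0.034,0.033,-0.002],0,-1],[[0.034,0.033,-0.003],0,-1],[[0.034,0.033,-0.003],0,-1]])

```text
time: 11.0
tool_pos: [0.6483, 0.2306, 0.0525]
tcp_rot: [-1.57, 0.069, -0.065]
wrist_force: [-3.6, -0.6, 7.1]
grip_width: -0.0001
```

carry_out(targets=[[[0,0,-0.001],0,-1],[[0,0,-0.002],0,-1],[[0,0,-0.002],0,-1]])

```text
time: 11.3
tool_pos: [0.6485, 0.2306, 0.0522]
tcp_rot: [-1.571, 0.069, -0.065]
wrist_force: [-8.6, -2.4, 13.7]
grip_width: 0.0002
```

Corner1 is now held at 13.7 N. I'll retreat straight up and back, clear of everything.

carry_out(targets=[[[0,0,0.04],0,-1],[[0,0,0.09],0,-1],[[0,0,0.14],0,-1],[[0,0,0.18],0,-1],[[-0.05,0.05,0.18],0,-1],[[-0.1,0.1,0.18],0,-1],[[-0.15,0.15,0.18],0,-1],[[-0.2,0.2,0.18],0,-1],[[-0.2,0.25,0.18],0,-1],[[-0.2,0.25,0.18],0,-1],[[-0.2,0.25,0.18],0,-1]])

```text
time: 12.4
tool_pos: [0.4464, 0.4833, 0.2292]
tcp_rot: [-1.57, 0.066, -0.064]
wrist_force: [0.9, -1.0, 0.3]
grip_width: 0.0
```

Run:
```python
from h import *
s=sense();print(s["time"],s["tool_pos"],s["wrist_force"])
im=camera("top")[120:270,110:350];im2=camera("scene")[130:340,120:400]
cv2.imwrite("pics/w3.png",np.hstack([cv2.resize(im,(400,250)),cv2.resize(im2,(400,250))])[...,::-1])
```

```text
12.4 [0.44642885 0.48332934 0.22919811] [ 0.90710964 -1.00765879  0.26175267]
```

View pics/w3.png

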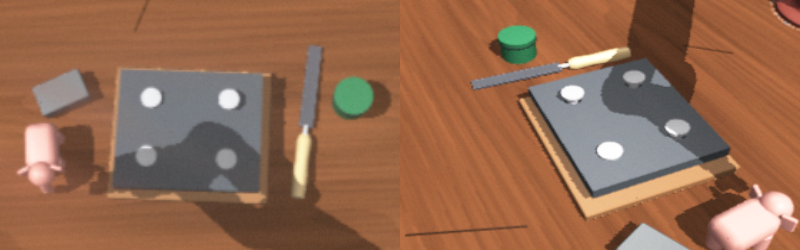

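The slab is in its place. The near cap at (610,151) in the right view lies flat, without the side shadow the other three show. Nothing around it has moved, so I'm handing in.

```bash
python3 -c "
from cell import *
print(finish_job())"
```

```text
the job is handed in; nothing more can be done
None
```

The rocking corner was corner1 (+x +y). I pressed the shim1 cap beside it flat and handed the job in at about 12.5 s.

- **Finding the corner:** with the fingers shut I pressed all four corners. Corners 2, 3 and 4 held firm, at about 20–26 N with almost no give. Corner1 sank about 6.6 mm to its stop.
- **Pressing the cap:** the shim1 cap stopped hard at z = 59.4 mm under 24 N; flat is 59.5 mm.
- **Last checks:** pressed again, corner1 gave less than about 1 mm at 13.7 N. The final pictures show the slab in place, the other three caps standing, the things around it unmoved and the arm well clear. I judged those by eye and did not measure them, and no check failed or disagreed.

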